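# Hold the green reference cell in the light path of the transmission meter

### The arm

A 7-joint arm with a two-finger parallel gripper is mounted at the origin on the work surface. World frame = base frame: x ahead of the robot, y to its left, z up, the work surface at z = 0. Lengths are in m, angles in rad, forces in N, time in s.
With the tool pointing down it reaches from about 0.4 to 0.875 m from the base axis. Payload 6.5 kg.
Tool frame: the origin (TCP) lies at the very end of the fingers, on their centre line; the grasp point (between the pads) lies manip.hold_point_z behind it (manip.hold_point_z is the distance from the TCP to the grasp point, in m); x points along the fingers, y is the direction in which the jaws open and shut, and the axes are right-handed (so a half turn about x gives the same grasp; the last joint's range is limited). The gripper opens to 85 mm and grips with 20 to 120 N. Pads are 22 mm wide; open, the fingers measure 114 mm over their backs; the gripper's body (76 mm by 85 mm) begins 54 mm behind the grasp point. The pads swing forward as they close: fully open they stand 13 mm farther back than shut.
Start: joints at [1.252, 0.536, -0.004, 1.538, 0.003, 1.067, -0.071], TCP at [0.163, -0.629, 0.231] pointing down, gripper open.
Joint ranges: [-2.7, 2.7], [-0.37, 2.16], [-1.27, 1.26], [0.24, 2.4], [-1.31, 4.45], [0.19, 1.91], [-2.76, 2.76]. Speed limits (rad/s): [2.39, 2.39, 3.14, 3.14, 3.14, 3.14, 3.14].

### API

Orientations are given as a 3x3 rotation matrix whose columns are the frame's x, y, z axes.
In Python, from workcell import manip gives the robot as it stands.
- The arm moves only by the shell command python3 -m jog 'ROWS' [FORCE]. ROWS is JSON, a list of rows, each a list of 3 entries, a list of its own where there are three numbers: the opening, from 0 (shut) to 1 (fully open), then the shift along the world's x, y, z in units of 25 mm (1.0 is 25 mm), then the turn, a rotation vector about the world's x, y, z in degrees. In form: [[gripper, [x, y, z], [wx, wy, wz]], ...]. A call has exactly 8 rows; each row is the pose to reach, as a shift and turn from the pose commanded when the call began; what a row does not reach only later rows make up. A row lasts 1/12 s, in which the tool goes at most 41.7 mm and 7.16 degrees, less where a joint would pass 70% of its speed; a pose out of reach is approached as far as the arm can. A call with a gripper value outside its range is refused whole. The fingers move at their own pace and stop on an object; FORCE is the grip in N (left out, the last holds). Time passes only in rows, so rows that repeat a pose let the fingers close, or fill a call up. It gives the time, the measured TCP pose, the force and the opening at its end, in the units of the state.
- manip.state(): the state, without advancing time (a new reading comes with each control period).
- manip.snapshot(name): name is "scene" or "top" or "wrist"; returns a dict with "frame" (384x512x3 uint8, blue, green, red), "depth" (384x512 float32, m along the optical axis (not along the pixel's ray), 0 where there is no reading), "fx", "fy", "cx", "cy" (pixels), "k1" (the pictures are not rectified: a ray, as slopes to the right and down, at radius r is drawn at 1 + k1 r^2 times it, then the intrinsics apply), "extrinsics" (4x4, takes a point from camera to world coordinates); the wrist camera has in their place "tool_from_camera" (4x4, takes a point from camera to tool coordinates, whose origin is the TCP and whose axes are the tool frame's). Camera axes: x right, y down, z forward; pixel columns grow to the right and rows downward; lengths in m; the calibration is good to about 2 mm. A picture is of the moment at which its call begins: read the wrist's pose just before it.
- manip.sign_off(): hands the job in, once; it reports no verdict.
The state is a dict: "time": time; "qpos": joint angles; "dq": joint speeds; "effort": joint torques, N m; "tcp_pos": TCP position; "tool_rot": TCP orientation; "force": force on the tool from outside, world axes, zero at the start; "moment": the same for the moment, N m; "grip_width": opening from 0.0 (shut) to 1.0 (fully open).
Only numpy, scipy, OpenCV 4.12 (cv2) and the standard library are available. Lean on these libraries where they do the work, as an engineer would, in place of code of your own. Each camera call takes 0.05 s, during which the arm holds its last target.

### The job

Check the transmission meter with the green glass reference cell: while its gap is still empty press the blue zero key right down, then lift the green cell out of the rack, gripping it by its two frosted faces only and never touching the clear ones. Lower it upright into the meter's open gap, without touching the meter with it, so that the beam passes squarely through both clear faces and well inside their edges. Finish while still holding it there steadily, clear of the meter on all sides; leave the other two cells, the plastic tub and the piping nozzle where they are.

Things in the scene. Friction and masses are not known exactly. Their poses are not given: they have to be found in the camera images.
- meter: Open-gap transmission meter, white on a dark base, fixed, 120 (x) x 240 (y) x 70 mm tall; origin: centre of its underside, z up, yaw up to 0.35 rad. Along its own y: lamp housing +70 to +120 mm; open gap +20 to +70 (floor 24 mm up, open above and at both x ends); detector housing -30 to +20; both housings 110 mm long in x, 70 tall, a red line on top over the beam; low key deck -120 to -30, 40 tall
- beam (a point): Middle of the meter's gap, on the axis of the 6 mm light beam: 45 mm along the meter's y from its origin, 46 mm above the table, 22 mm above the gap's floor, 24 mm below the housings' tops. Axes as the meter's: the beam runs along y, the gap along x
- zero (a joint): Travel of the zero key in m: 0 up, 0.005 fully down; springs back; about 1.5 N starts it and 5 N takes it fully down
- zero_top (a point): Centre of the top of the round blue zero key (24 mm across, grey collar 40 mm across) on the meter's low deck, 61 mm above the table, pressed straight down. In the meter's frame at x -28, y -76 mm; the detector housing begins 46 mm away towards +y and stands 9 mm higher than the key
- rack: White plastic rack, fixed, 65 (x) x 160 (y) x 26 mm tall; origin: centre of its underside; yaw up to 0.4 rad. Three square pockets 26.5 mm wide and 16 mm deep at y -50, 0 and +50 mm; any cell may stand in any pocket, 44 mm of it above the rack
- green: Green reference cell: 25 x 25 mm square, 60 mm tall, solid lime-green glass, about 95 g; origin: centre of its underside, z up. Its two frosted (milky) faces look along its +x and -x, its two polished clear faces along +y and -y. In the rack its axes are parallel to the rack's, so fingers on the frosted faces close along the rack's x, across the row of cells
- green_frost_a: The frosted plate on the green cell's +x side, 2 mm thick, 25 x 60 mm, its outer face 12.5 mm from the cell's axis (origin and axes as green)
- green_frost_b: The frosted plate on the green cell's -x side, likewise (origin and axes as green)
- green_clear: The green cell's two clear faces, +y and -y, 21 mm wide between the edges of the frosted plates, 60 mm tall (origin and axes as green)
- teal: Teal reference cell, a bystander: 25 x 25 mm square, 60 mm tall, solid tinted glass, about 95 g; same build and axes as the green one
- amber: Amber reference cell, a bystander: 25 x 25 mm square, 60 mm tall, solid tinted glass, about 95 g; same build and axes as the green one
- tub: Empty clear plastic tub, 90 x 130 mm, 45 mm tall, a bystander beyond the work; origin at the centre of its underside
- nozzle: Steel piping nozzle, a cone 28 mm across at its foot and 48 mm tall, standing point up, a bystander at the right of the work; origin at the centre of its foot

How it is judged:
On the way, in this order (a step that is already met when the one before it is completed fails the run):
1. the zero key is pressed right down while the gap is empty (green cell still in the rack) (value of joint zero above 0.004 m and z of green in the frame of rack below 0.016 m), for 0.05 s.
2. the green cell is lifted out of the rack by its two frosted faces (contact force between each of green_frost_a, green_frost_b and the fingers above 0.5 N and z of green in the frame of rack above 0.028 m and contact force between green and rack below 0.05 N), for 0.2 s.
At the end, for the whole second after the job is handed in: The fingers alone hold the green cell at rest by both frosted faces in the gap, touching nothing else, upright and square to the beam within 8 degrees; the beam is within 7 mm of the clear faces' midline and 6 mm or more from their ends; other cells moved under 12 mm, tub and nozzle under 20 mm (contact force between each of green_frost_a, green_frost_b and the fingers above 0.5 N and x of beam in the frame of green between -0.007 and 0.007 m and z of beam in the frame of green between 0.006 and 0.054 m and y of green in the frame of beam between -0.0125 and 0.0125 m and angle between the y axis of green and the y axis of beam, either way round below 0.14 rad and angle between green's own z axis and vertical below 0.14 rad and linear speed of green below 0.01 m/s and height (world z) of green above 0.0245 m and contact force between green and meter below 0.05 N and contact force between green and rack below 0.05 N and distance of each of teal, amber from where it was at the start of the episode below 0.012 m and distance of each of tub, nozzle from where it was at the start of the episode below 0.02 m); the arm keeps its last pose, push and grip.
It fails at once if the robot touches a clear face of the green cell (contact force between green_clear and the fingers above 0.5 N or contact force between green_clear and the arm above 0.5 N).
It fails at once if the green cell knocks against the meter (contact force between green and meter above 1 N).
It fails at once if another cell, the tub or the nozzle is shifted (distance of any of teal, amber from where it was at the start of the episode above 0.012 m or distance of any of tub, nozzle from where it was at the start of the episode above 0.02 m).
It also fails if it takes over 54 s, if anything falls off the work surface, if the arm or the gripper's body presses on something with over 40 N, if the wrist force passes 120 N, or if a joint passes its speed limit or range.

## Working session

There is one attempt and no reset: what is moved stays moved. The work goes in short steps, Python scripts to look and compute and a shell command to move; the robot and the scene stay as the last step left them, time stands still between calls to the robot, and variables do not carry over. Pictures are saved under pics/ and viewed, and the job is handed in when it is done.

```bash
ls; mkdir -p pics; cat > h.py <<'E'
import numpy as np, cv2
from workcell import manip
def snap(n,f):
    st=manip.state(); s=manip.snapshot(n); cv2.imwrite('pics/'+f,s['frame'])
    if n=='wrist':
        T=np.eye(4);T[:3,:3]=np.array(st['tool_rot']);T[:3,3]=st['tcp_pos'];s['E']=T@np.array(s['tool_from_camera'])
    else: s['E']=np.array(s['extrinsics'])
    np.savez('pics/'+f[:-4]+'.npz',**{k:np.array(v) for k,v in s.items() if k!='extrinsics'})
    return s
def load(f): return dict(np.load('pics/'+f+'.npz'))
def ray(s,u,v):
    x=(u-s['cx'])/s['fx'];y=(v-s['cy'])/s['fy'];a,b=x,y
    for _ in range(20):
        k=1+s['k1']*(a*a+b*b);a,b=x/k,y/k
    return s['E'][:3,3],s['E'][:3,:3]@np.array([a,b,1.])
def onz(s,u,v,z):
    o,d=ray(s,u,v);return o+d*(z-o[2])/d[2]
def dep(s,u,v):
    o,d=ray(s,u,v);return o+d*s['depth'][int(round(v)),int(round(u))]
def proj(s,p):
    c=np.linalg.inv(s['E'])@np.append(p,1);a,b=c[:2]/c[2];k=1+s['k1']*(a*a+b*b)
    return np.array([a*k*s['fx']+s['cx'],b*k*s['fy']+s['cy']])
E
python3 - <<'E'
from h import *
st=manip.state();print(st);print(manip.hold_point_z)
for n in('scene','top','wrist'):
    s=snap(n,n+'0.png');print(n,s['fx'],s['k1'],s['E'].round(3).tolist())
E
```

```text
pics
{'time': 0.0, 'qpos': array([ 1.25181438,  0.53719559, -0.00443274,  1.53887655,  0.00257507,
        1.06731057, -0.07121956]), 'dq': array([ 0.00132026,  0.00141012,  0.00261566,  0.00013626, -0.00142955,
        0.00038208, -0.00024697]), 'effort': array([-7.23690300e-05, -5.83411753e+01,  1.04851037e+00, -2.59102857e+01,
        1.22175948e-02,  9.68278851e-03,  4.47309517e-06]), 'tcp_pos': array([ 0.16238826, -0.62872482,  0.23039274]), 'tool_rot': array([[-5.53845583e-04,  2.50132129e-01, -9.68211553e-01],
       [ 1.69625136e-03, -9.68210074e-01, -2.50132717e-01],
       [-9.99998408e-01, -1.78086507e-03,  1.11951908e-04]]), 'force': array([-0.3360076 ,  0.00419297, -0.10435585]), 'moment': array([0.02884241, 0.00970128, 0.00305568]), 'grip_width': 1.0015118381374633}
0.0187
scene 371.4200463688399 -0.05360114654582086 [[-0.082, 0.785, -0.613, 1.145], [0.997, 0.07, -0.044, -0.064], [0.008, -0.615, -0.788, 0.715], [0.0, 0.0, 0.0, 1.0]]
top 375.07642804133815 -0.04436298798860458 [[-0.023, -0.995, 0.095, 0.53], [-1.0, 0.022, -0.017, -0.073], [0.015, -0.096, -0.995, 0.93], [0.0, 0.0, 0.0, 1.0]]
wrist 341.419518054021 -0.08899263974757461 [[0.25, -0.916, -0.312, 0.243], [-0.968, -0.238, -0.079, -0.607], [-0.002, 0.322, -0.947, 0.373], [0.0, 0.0, 0.0, 1.0]]
```

View pics/scene0.png

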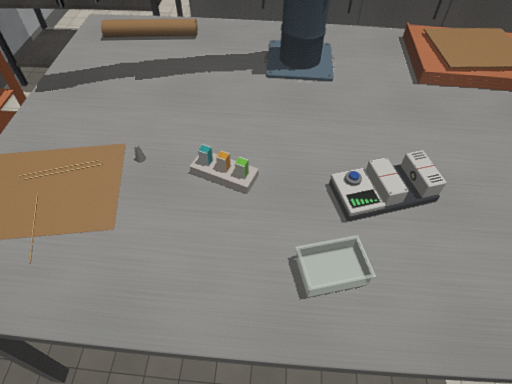

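View pics/top0.png

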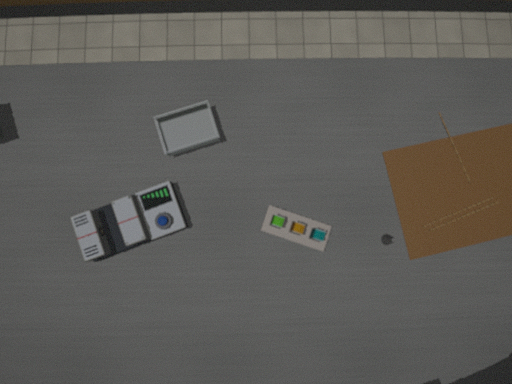

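View pics/wrist0.png

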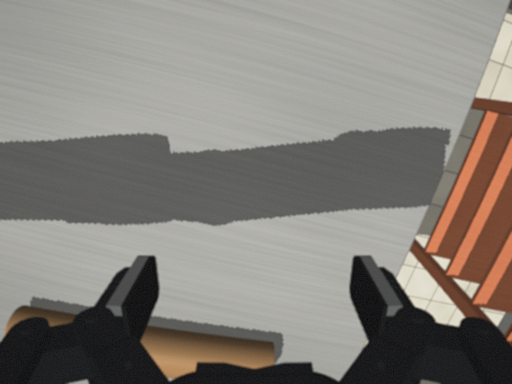

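Scene view: cells at about (205,153) teal, (223,160) amber, (242,166) green; meter key (353,177). Top view: green (279,221), amber (299,228), teal (319,234), key (164,220), nozzle (387,239), tub (187,128). The wrist sees only the table. Next I'll zoom and measure.

```bash
python3 - <<'E'
from h import *
t=load('top0');s=load('scene0')
a=cv2.resize(t['frame'][170:270,60:200],None,fx=5,fy=5,interpolation=cv2.INTER_CUBIC);cv2.imwrite('pics/zt_m.png',a)
a=cv2.resize(t['frame'][195:260,250:340],None,fx=8,fy=8,interpolation=cv2.INTER_CUBIC);cv2.imwrite('pics/zt_r.png',a)
def blob(im,lo,hi,roi=None):
    m=cv2.inRange(cv2.cvtColor(im,cv2.COLOR_BGR2HSV),lo,hi)
    if roi: z=np.zeros_like(m);z[roi[1]:roi[3],roi[0]:roi[2]]=m[roi[1]:roi[3],roi[0]:roi[2]];m=z
    n,l,st,c=cv2.connectedComponentsWithStats(m)
    i=1+np.argmax(st[1:,4]);return c[i],st[i]
def tri(p,q):
    o1,d1=ray(t,*p);o2,d2=ray(s,*q)
    A=np.stack([d1,-d2],1);k=np.linalg.lstsq(A,o2-o1,rcond=None)[0]
    P,Q=o1+k[0]*d1,o2+k[1]*d2;return (P+Q)/2,np.linalg.norm(P-Q)
for n,lo,hi,r1,r2 in [('green',(45,120,80),(70,255,255),(255,195,340,260),(185,140,265,190)),('amber',(10,120,80),(25,255,255),(255,195,340,260),(185,140,265,190)),('teal',(82,120,60),(98,255,255),(255,195,340,260),(185,140,265,190)),('key',(100,120,40),(125,255,255),(140,200,190,240),(335,165,375,190))]:
    p,a=blob(t['frame'],lo,hi,r1);q,b=blob(s['frame'],lo,hi,r2)
    print(n,p.round(1),a,q.round(1),b,tri(p,q), 'onz',onz(t,*p,.07 if n!='key' else .061).round(4),onz(s,*q,.07 if n!='key' else .061).round(4), 'dep',dep(t,*p).round(4),dep(s,*q).round(4))
E
```

```text
green [277.6 220.5] [272 216  12  10  85] [242.9 163.8] [236 158  12  18  78] (array([ 0.55042698, -0.13862056,  0.06165343]), np.float64(0.003757340145219071)) onz [ 0.5503 -0.1399  0.07  ] [ 0.5581 -0.1358  0.07  ] dep [ 0.5503 -0.14    0.0687] [ 0.5557 -0.1361  0.0674]
amber [298.1 227.6] [292 223  13  10  89] [224.5 157.8] [217 151  13  19  93] (array([ 0.53301182, -0.18556862,  0.05984331]), np.float64(0.004345056216361648)) onz [ 0.5331 -0.1864  0.07  ] [ 0.5426 -0.1815  0.07  ] dep [ 0.5331 -0.1866  0.0686] [ 0.5418 -0.1817  0.0691]
teal [318.4 234.5] [313 230  12  10  87] [206.6 151.3] [199 145  13  18  80] (array([ 0.515829  , -0.23216731,  0.06056287]), np.float64(0.004478056774167103)) onz [ 0.5161 -0.2327  0.07  ] [ 0.5251 -0.2275  0.07  ] dep [ 0.5161 -0.2332  0.0671] [ 0.5226 -0.2281  0.0674]
key [162.1 220.1] [158 216  10   9  69] [354.1 175. ] [350 172   9   8  55] (array([0.55761451, 0.12691542, 0.05685076]), np.float64(0.0008078237218689861)) onz [0.5575 0.1264 0.061 ] [0.5614 0.1253 0.061 ] dep [0.5575 0.1267 0.0598] [0.5597 0.1258 0.0591]
```

View pics/zt_m.png

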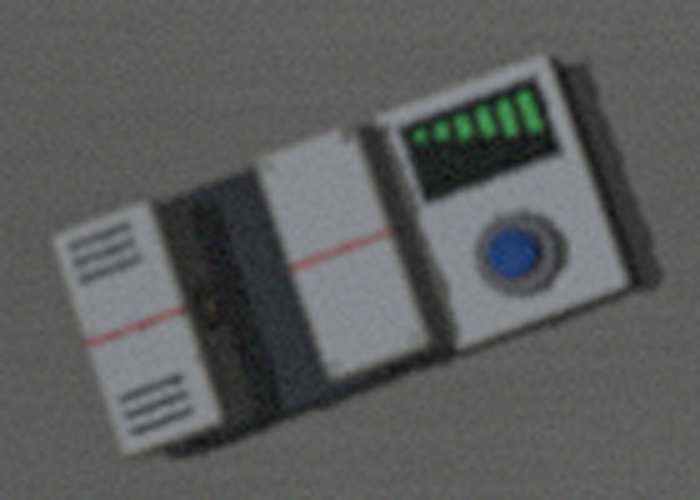

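View pics/zt_r.png

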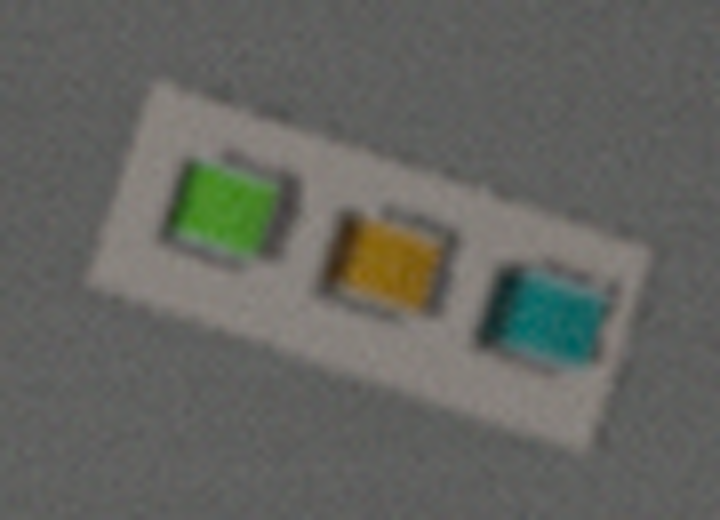

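```bash
python3 - <<'E'
from h import *
t=load('top0')
# red line ends in zoom (px/5+roi) ; zoom offset: (u+.5)/5-.5
f=lambda u,v:((u+.5)/5-.5+60,(v+.5)/5-.5+170)
P=[onz(t,*f(*c),.07) for c in [(88,343),(186,311),(292,267),(389,234)]]
for p in P: print(p.round(4))
d=P[0]-P[3];print('len',np.linalg.norm(d));d/=np.linalg.norm(d);yaw=np.arctan2(-d[0],d[1]);print('yaw',yaw)
x=np.array([np.cos(yaw),np.sin(yaw),0]);y=np.array([-np.sin(yaw),np.cos(yaw),0])
o=sum(P)/4-45*1e-3*y;o[2]=0;print('origin',o,'beam',o+.045*y,'key',o-.028*x-.076*y)
E
```

```text
[0.5198 0.3194 0.07  ]
[0.5335 0.2743 0.07  ]
[0.5526 0.2256 0.07  ]
[0.5668 0.181  0.07  ]
len 0.14613550167978104
yaw 0.32734597438192636
origin [0.55765361 0.20746319 0.        ] beam [0.54318471 0.25007365 0.        ] key [0.5555768  0.12649599 0.        ]
```

```bash
python3 -m jog '[[1,[0.65,0.81,0],[0,0,2.3]],[1,[1.3,1.62,0],[0,0,4.6]],[1,[1.95,2.45,0],[0,0,6.9]],[1,[2.6,3.25,0],[0,0,9.2]],[1,[3.25,4.05,0],[0,0,11.5]],[1,[3.9,4.9,0],[0,0,13.8]],[1,[4.55,5.7,0],[0,0,16.1]],[1,[5.2,6.5,0],[0,0,18.4]]]'
python3 -m jog '[[1,[0.65,0.81,0],[0,0,2.3]],[1,[1.3,1.62,0],[0,0,4.6]],[1,[1.95,2.45,0],[0,0,6.9]],[1,[2.6,3.25,0],[0,0,9.2]],[1,[3.25,4.05,0],[0,0,11.5]],[1,[3.9,4.9,0],[0,0,13.8]],[1,[4.55,5.7,0],[0,0,16.1]],[1,[5.2,6.5,0],[0,0,18.4]]]'
python3 -m jog '[[1,[0.65,0.81,0],[0,0,2.3]],[1,[1.3,1.62,0],[0,0,4.6]],[1,[1.95,2.45,0],[0,0,6.9]],[1,[2.6,3.25,0],[0,0,9.2]],[1,[3.25,4.05,0],[0,0,11.5]],[1,[4.2,5.3,0],[0,0,14.8]],[1,[5.1,6.55,0],[0,0,18.4]],[1,[5.1,6.55,0],[0,0,18.4]]]'
```

```text
time: 0.82
tcp_pos: [0.2931, -0.4656, 0.2311]
tool_rot: [[-0.0, 0.545, -0.839], [0.0, -0.839, -0.545], [-1.0, -0.0, 0.0]]
force: [0.5, -1.1, 0.5]
grip_width: 1.005
time: 1.48
tcp_pos: [0.423, -0.3031, 0.2312]
tool_rot: [[-0.0, 0.782, -0.624], [0.0, -0.624, -0.782], [-1.0, -0.0, 0.0]]
force: [-0.4, 0.1, -0.6]
grip_width: 0.999
time: 2.15
tcp_pos: [0.5541, -0.1316, 0.2316]
tool_rot: [[0.004, 0.942, -0.335], [0.005, -0.335, -0.942], [-1.0, 0.002, -0.006]]
force: [0.7, 1.6, 0.7]
grip_width: 0.999
```

```bash
python3 - <<'E'
from h import *
snap('top','t1.png')
print(abs(manip.state()['dq']).max())
snap('wrist','w1.png');print(manip.state()['tcp_pos'],manip.state()['tool_rot'])
E
```

```text
0.07640021143242857
[ 0.5505591  -0.13866254  0.23097136] [[-3.66440683e-04  9.38968246e-01 -3.44003632e-01]
 [ 8.60546339e-04 -3.44003231e-01 -9.38968070e-01]
 [-9.99999563e-01 -6.40107167e-04 -6.81968908e-04]]
```

View pics/w1.png

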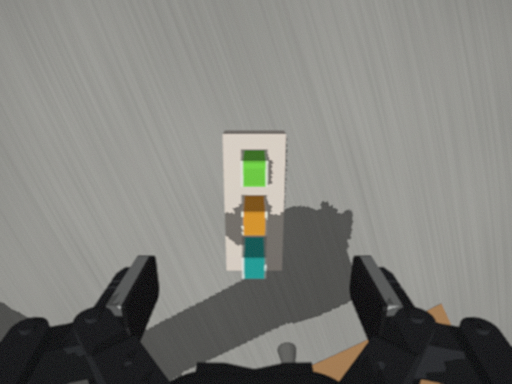

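Wrist view: rack is upright at (225–286, 130–270), green top about (255,175), amber (255,223), teal (255,268); the jaws are already aligned with the rack. The arm was still settling, so I'll repeat the shot now that it's still, then take another after a shift.

```bash
python3 - <<'E'
from h import *
snap('wrist','w2.png');print(manip.state()['tcp_pos'],abs(manip.state()['dq']).max())
E
python3 -m jog '[[1,[0,0.5,0],[0,0,0]],[1,[0,1,0],[0,0,0]],[1,[0,1.5,0],[0,0,0]],[1,[0,2,0],[0,0,0]],[1,[0,2,0],[0,0,0]],[1,[0,2,0],[0,0,0]],[1,[0,2,0],[0,0,0]],[1,[0,2,0],[0,0,0]]]'
python3 - <<'E'
from h import *
snap('wrist','w3.png');print(manip.state()['tcp_pos'],abs(manip.state()['dq']).max())
a=[cv2.resize(load(f)['frame'][y:y+170,190:320],None,fx=3,fy=3,interpolation=cv2.INTER_CUBIC) for f,y in(('w2',120),('w3',170))]
cv2.imwrite('pics/z23.png',np.hstack(a))
E
```

```text
[ 0.54970355 -0.14067535  0.23088804] 0.026846604465688116
time: 2.97
tcp_pos: [0.55, -0.0915, 0.2312]
tool_rot: [[-0.0, 0.937, -0.348], [-0.001, -0.348, -0.937], [-1.0, 0.0, 0.001]]
force: [0.3, 0.2, 0.5]
grip_width: 1.002
[ 0.55002602 -0.09149782  0.23123469] 0.0030713606956497014
```

View pics/z23.png

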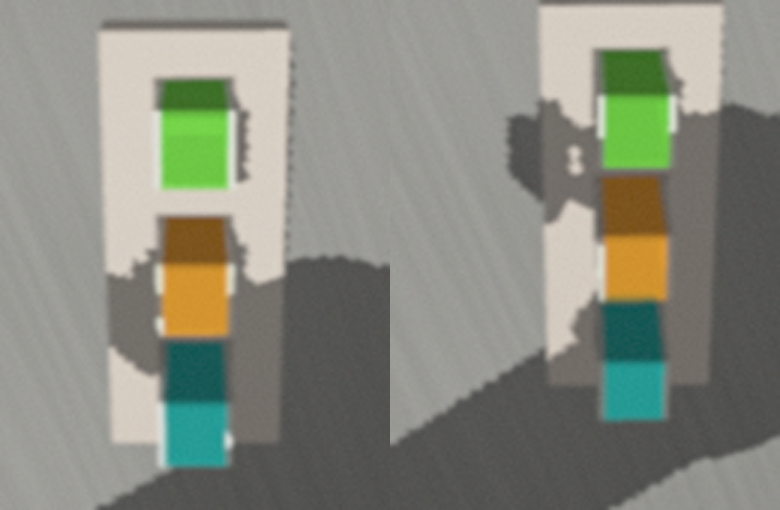

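```bash
python3 - <<'E'
from h import *
A=load('w2');B=load('w3')
def tri(p,q):
    o1,d1=ray(A,*p);o2,d2=ray(B,*q)
    k=np.linalg.lstsq(np.stack([d1,-d2],1),o2-o1,rcond=None)[0]
    P,Q=o1+k[0]*d1,o2+k[1]*d2;return (P+Q)/2,np.linalg.norm(P-Q)
def top(s,h,vmin,roi):
    m=cv2.inRange(cv2.cvtColor(s['frame'],cv2.COLOR_BGR2HSV),(h[0],90,vmin),(h[1],255,255));z=np.zeros_like(m);z[roi[0]:roi[1],200:310]=m[roi[0]:roi[1],200:310]
    n,l,st,c=cv2.connectedComponentsWithStats(z);i=1+np.argmax(st[1:,4])
    ys,xs=np.where(l==i)
    def ed(p): # robust bbox
        return (np.median([xs[ys==y].min() for y in np.unique(ys)])-.5,np.median([ys[xs==x].min() for x in np.unique(xs)])-.5,np.median([xs[ys==y].max() for y in np.unique(ys)])+.5,np.median([ys[xs==x].max() for x in np.unique(xs)])+.5)
    return ed(0)
C={}
for n,h,v in(('green',(45,70),150),('amber',(10,25),170),('teal',(82,98),120)):
    a=top(A,h,v,(120,290));b=top(B,h,v,(170,340));print(n,np.round(a,1),np.round(b,1))
    fc=[]
    for i,j in((0,1),(2,1),(2,3),(0,3)):
        P,e=tri((a[i],a[j]),(b[i],b[j]));fc.append(P);print('  ',P.round(4),round(e,4))
    g=[np.mean([onz(s,q[i],q[j],.07) for i,j in((0,1),(2,1),(2,3),(0,3))],0) for s,q in((A,a),(B,b))]
    sz=[[np.linalg.norm(onz(s,q[0],q[3],.07)-onz(s,q[2],q[3],.07)),np.linalg.norm(onz(s,q[0],q[3],.07)-onz(s,q[0],q[1],.07))] for s,q in((A,a),(B,b))]
    print('  tri ctr',np.mean(fc,0).round(4),'plane',g[0].round(4),g[1].round(4),'sizes',np.round(sz,4).tolist()); C[n]=(g[0]+g[1])/2
d=C['green']-C['teal'];print('row',np.linalg.norm(d),np.arctan2(-d[0],d[1]))
E
```

```text
green [243.5 156.5 265.5 182.5] [261.5 201.5 282.5 225.5]
   [ 0.5461 -0.1234  0.0701] 0.0001
   [ 0.5649 -0.1301  0.0707] 0.0001
   [ 0.5569 -0.1527  0.0729] 0.0001
   [ 0.5377 -0.146   0.0722] 0.0001
  tri ctr [ 0.5514 -0.138   0.0715] plane [ 0.5512 -0.1385  0.07  ] [ 0.5512 -0.1387  0.07  ] sizes [[0.0205, 0.0248], [0.0205, 0.0251]]
amber [243.5 207.5 265.5 231.5] [261.5 248.5 281.5 268.5]
   [ 0.5294 -0.1684  0.0745] 0.0003
   [ 0.5482 -0.1762  0.0728] 0.0006
   [ 0.5388 -0.2056  0.0605] 0.0004
   [ 0.5189 -0.1967  0.0631] 0.0014
  tri ctr [ 0.5338 -0.1867  0.0677] plane [ 0.534  -0.1856  0.07  ] [ 0.5344 -0.1852  0.07  ] sizes [[0.0216, 0.0253], [0.0205, 0.0232]]
teal [245.5 253.5 264.5 275.5] [260.5 290.5 280.5 309.5]
   [ 0.5117 -0.2176  0.0697] 0.0019
   [ 0.5316 -0.2208  0.0759] 0.0002
   [ 0.5224 -0.2482  0.07  ] 0.0005
   [ 0.5012 -0.246   0.0626] 0.0013
  tri ctr [ 0.5167 -0.2332  0.0696] plane [ 0.5173 -0.2328  0.07  ] [ 0.5166 -0.2328  0.07  ] sizes [[0.0196, 0.0258], [0.0217, 0.0246]]
row 0.10025074919636327 -0.3488665280627596
```

```bash
python3 -m jog '[[0,[0,0.7,0],[0,0,2.5]],[0,[0,1.4,0],[0,0,5]],[0,[0,2.1,0],[0,0,7.5]],[0,[0,2.8,0],[0,0,10]],[0,[0,3.5,0],[0,0,12.5]],[0,[0,4.2,0],[0,0,15]],[0,[0,4.9,0],[0,0,17.5]],[0,[0,5.6,0],[0,0,20]]]' 40
python3 -m jog '[[0,[0,0.7,0],[0,0,2.7]],[0,[0,1.4,0],[0,0,5.5]],[0,[0,2.1,0],[0,0,8]],[0,[0,2.8,0],[0,0,11]],[0,[0,3.5,0],[0,0,13.5]],[0,[0,4.2,0],[0,0,16.3]],[0,[0,4.8,0],[0,0,19]],[0,[0,4.8,0],[0,0,19]]]'
python3 -m jog '[[0,[0,0,0],[0,0,0]],[0,[0,0,0],[0,0,0]],[0,[0,0,0],[0,0,0]],[0,[0,0,0],[0,0,0]],[0,[0,0,0],[0,0,0]],[0,[0,0,0],[0,0,0]],[0,[0,0,0],[0,0,0]],[0,[0,0,0],[0,0,0]]]'
python3 - <<'E'
from h import *
snap('wrist','w4.png');print(manip.state()['tcp_pos'],abs(manip.state()['dq']).max())
E
```

```text
time: 3.68
tcp_pos: [0.55, 0.0515, 0.2313]
tool_rot: [[0.0, 1.0, -0.001], [0.0, -0.001, -1.0], [-1.0, 0.0, -0.0]]
force: [0.1, 0.6, -0.7]
grip_width: -0.0
time: 4.35
tcp_pos: [0.5494, 0.1742, 0.2315]
tool_rot: [[0.0, 0.945, 0.328], [0.003, 0.328, -0.945], [-1.0, 0.001, -0.003]]
force: [-0.9, 0.4, 0.4]
grip_width: 0.005
time: 5.02
tcp_pos: [0.5501, 0.1693, 0.2313]
tool_rot: [[0.0, 0.947, 0.32], [-0.0, 0.32, -0.947], [-1.0, 0.0, 0.0]]
force: [0.3, -0.1, -0.2]
grip_width: -0.005
[0.55008703 0.1693186  0.23130836] 0.0012851166576229541
```

View pics/w4.png

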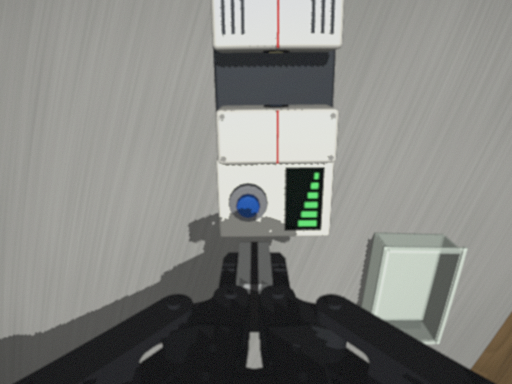

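Wrist view: blue key at (248,205), red line over detector at x≈278 (rows 110–163), lamp line at top, gap at rows 50–105, with the jaws parallel to the meter's x.

```bash
cat >m.py <<'E'
from h import *
import sys
for f in sys.argv[1:]:
    s=load(f);hsv=cv2.cvtColor(s['frame'],cv2.COLOR_BGR2HSV)
    r=cv2.inRange(hsv,(0,100,90),(6,255,255))|cv2.inRange(hsv,(172,100,90),(180,255,255))
    n,l,st,c=cv2.connectedComponentsWithStats(r)
    L=[];
    for i in np.argsort(-st[1:,4])[:2]+1:
        ys,xs=np.where(l==i)
        if len(ys)<20: continue
        k=np.polyfit(ys,xs,1)
        for y in(ys.min(),ys.max()):
            w=onz(s,np.polyval(k,y),y,.07);L.append(w);print('  red',round(np.polyval(k,y),1),y,w.round(4))
    L=np.array(L)
    d=L[np.argmax(L[:,1])]-L[np.argmin(L[:,1])];yaw=np.arctan2(-d[0],d[1]);print(' yaw',yaw)
    b=cv2.inRange(hsv,(105,130,60),(125,255,255));n,l,st,c=cv2.connectedComponentsWithStats(b);i=1+np.argmax(st[1:,4]);print(' key px',c[i],st[i],onz(s,*c[i],.061).round(4),'depth',dep(s,*c[i]).round(4))
E
python3 m.py w4; python3 - <<'E'
from h import *
s=load('w4');a=s['frame'][0:250,190:370];cv2.imwrite('pics/z4.png',cv2.resize(a,None,fx=2.4,fy=2.4,interpolation=cv2.INTER_CUBIC))
for p in [(240,75),(300,75),(230,135),(320,135),(240,20),(300,15),(240,175),(240,230)]: print(p,dep(s,*p).round(4))
E
```

```text
red 277.5 0 [0.5234 0.3111 0.07  ]
  red 277.5 47 [0.5357 0.2765 0.07  ]
  red 277.0 111 [0.5531 0.2264 0.07  ]
  red 277.1 162 [0.5689 0.1831 0.07  ]
 yaw 0.34123489298340665
 key px [247.57622739 205.50904393] [237 195  22  22 387] [0.5577 0.1304 0.061 ] depth [0.5578 0.1302 0.0603]
(240, 75) [0.5113 0.2443 0.0227]
(300, 75) [0.5672 0.2634 0.0231]
(230, 135) [0.5205 0.1929 0.0693]
(320, 135) [0.5969 0.219  0.0699]
(240, 20) [0.4994 0.2866 0.0699]
(300, 15) [0.5447 0.3064 0.0695]
(240, 175) [0.5422 0.1513 0.0388]
(240, 230) [0.5611 0.0929 0.0399]
```

View pics/z4.png

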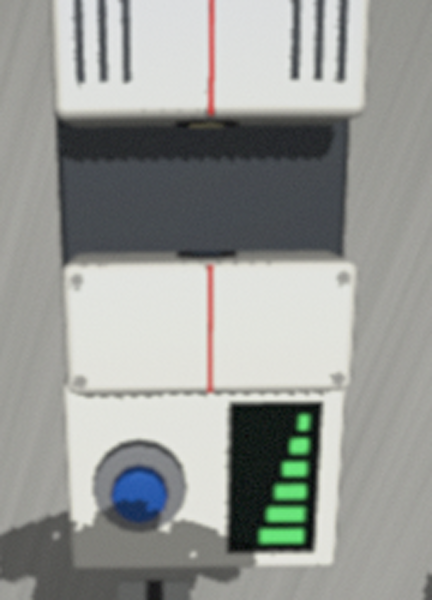

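```bash
python3 -m jog '[[0,[0.1,-0.4,0],[0,0,0]],[0,[0.15,-0.8,0],[0,0,0]],[0,[0.2,-1.2,0],[0,0,0]],[0,[0.3,-1.63,0],[0,0,0]],[0,[0.3,-1.63,0],[0,0,0]],[0,[0.3,-1.63,0],[0,0,0]],[0,[0.3,-1.63,0],[0,0,0]],[0,[0.3,-1.63,0],[0,0,0]]]'
python3 - <<'E'
from h import *
snap('wrist','w5.png');print(manip.state()['tcp_pos'],abs(manip.state()['dq']).max())
E
python3 m.py w5
python3 - <<'E'
from h import *
A=load('w4');B=load('w5')
def tri(p,q):
    o1,d1=ray(A,*p);o2,d2=ray(B,*q)
    k=np.linalg.lstsq(np.stack([d1,-d2],1),o2-o1,rcond=None)[0]
    return (o1+k[0]*d1+o2+k[1]*d2)/2
def kk(s):
    r=cv2.inRange(cv2.cvtColor(s['frame'],cv2.COLOR_BGR2HSV),(0,100,90),(6,255,255))
    n,l,st,c=cv2.connectedComponentsWithStats(r);return st[1:][st[1:,4]>20]
print(kk(A),kk(B))
E
```

```text
time: 5.73
tcp_pos: [0.5574, 0.1294, 0.2314]
tool_rot: [[0.0, 0.947, 0.321], [0.001, 0.321, -0.947], [-1.0, 0.0, -0.0]]
force: [-0.3, 0.1, -0.2]
grip_width: -0.001
[0.5573826  0.12943137 0.23137376] 0.002325624470120644
  red 285.2 63 [0.5533 0.2267 0.07  ]
  red 284.4 119 [0.569  0.1822 0.07  ]
 yaw 0.3381981800181718
 key px [253.35581395 166.71162791] [242 155  24  24 430] [0.5578 0.1298 0.061 ] depth [0.5578 0.1296 0.0599]
[[277   4   2  44  83]
 [277 111   2  52  53]] [[284  63   2  57  79]]
```

View pics/w5.png

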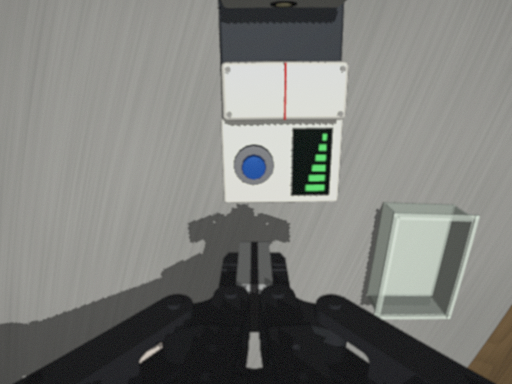

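Key at (254,167), fully lit; both views agree on (0.5578, 0.1298) at z 0.061 and the tool is above it. I'll descend and press.

```bash
python3 -m jog '[[0,[0,0,-0.8],[0,0,0]],[0,[0,0,-1.7],[0,0,0]],[0,[0,0,-2.7],[0,0,0]],[0,[0,0,-3.7],[0,0,0]],[0,[0,0,-4.7],[0,0,0]],[0,[0,0,-5.7],[0,0,0]],[0,[0,0,-6.2],[0,0,0]],[0,[0,0,-6.2],[0,0,0]]]'
python3 -m jog '[[0,[0,0,-0.2],[0,0,0]],[0,[0,0,-0.4],[0,0,0]],[0,[0,0,-0.55],[0,0,0]],[0,[0,0,-0.65],[0,0,0]],[0,[0,0,-0.75],[0,0,0]],[0,[0,0,-0.82],[0,0,0]],[0,[0,0,-0.82],[0,0,0]],[0,[0,0,-0.82],[0,0,0]]]'
python3 -c "
from h import *
s=manip.state();print(s['tcp_pos'],s['force'])"
```

```text
time: 6.45
tcp_pos: [0.5555, 0.1285, 0.0737]
tool_rot: [[-0.005, 0.947, 0.321], [-0.001, 0.321, -0.947], [-1.0, -0.005, -0.001]]
force: [-0.5, -0.2, 1.3]
grip_width: -0.002
time: 7.12
tcp_pos: [0.5582, 0.1288, 0.0563]
tool_rot: [[0.001, 0.947, 0.32], [0.0, 0.32, -0.947], [-1.0, 0.001, 0.0]]
force: [1.2, 0.3, 5.0]
grip_width: -0.0
[0.55816802 0.12879389 0.05634922] [1.18873402 0.25150396 5.04464785]
```

```bash
python3 -m jog '[[0,[0,0,-0.04],[0,0,0]],[0,[0,0,-0.08],[0,0,0]],[0,[0,0,-0.08],[0,0,0]],[0,[0,0,-0.08],[0,0,0]],[0,[0,0,-0.08],[0,0,0]],[0,[0,0,-0.08],[0,0,0]],[0,[0,0,-0.08],[0,0,0]],[0,[0,0,-0.08],[0,0,0]]]'
```

```text
time: 7.78
tcp_pos: [0.5583, 0.1288, 0.0559]
tool_rot: [[0.002, 0.947, 0.32], [-0.001, 0.32, -0.947], [-1.0, 0.001, 0.001]]
force: [-5.7, -2.0, 20.7]
grip_width: 0.002
```

```bash
python3 -m jog '[[0,[0,0,0.5],[0,0,0]],[0,[0,0,1.3],[0,0,0]],[0,[0,0,2.2],[0,0,0]],[0.5,[0,-0.3,3],[0,0,-2]],[1,[0,-1,3.6],[0,0,-5]],[1,[0,-1.8,4],[0,0,-8]],[1,[0,-2.6,4],[0,0,-11]],[1,[0,-3.4,4],[0,0,-14]]]'
python3 -m jog '[[1,[0,-0.9,0],[0,0,-3]],[1,[0,-1.8,0],[0,0,-6]],[1,[0,-2.7,0],[0,0,-9]],[1,[-0.1,-3.6,0],[0,0,-12]],[1,[-0.1,-4.5,0],[0,0,-15]],[1,[-0.2,-5.4,0],[0,0,-18]],[1,[-0.2,-6.3,0],[0,0,-21.5]],[1,[-0.2,-7,0],[0,0,-24.8]]]'
python3 -m jog '[[1,[0,-0.2,0],[0,0,0]],[1,[0,-0.3,0],[0,0,0]],[1,[0,-0.3,0],[0,0,0]],[1,[0,-0.3,0],[0,0,0]],[1,[0,-0.3,0],[0,0,0]],[1,[0,-0.3,0],[0,0,0]],[1,[0,-0.3,0],[0,0,0]],[1,[0,-0.3,0],[0,0,0]]]'
python3 - <<'E'
from h import *
s=snap('wrist','w6.png');st=manip.state();R=st['tool_rot'];p=st['tcp_pos'];print(p,np.arctan2(R[1,1],R[0,1]),abs(st['dq']).max())
d=np.array([.5512,-.1386,0])-p;print('dx,dy units',d[:2]/.025,'in tool y,z',R.T@d)
E
```

```text
time: 8.45
tcp_pos: [0.5578, 0.0428, 0.1546]
tool_rot: [[0.001, 0.997, 0.079], [-0.0, 0.079, -0.997], [-1.0, 0.001, 0.0]]
force: [-0.7, 0.2, 0.6]
grip_width: 0.708
time: 9.12
tcp_pos: [0.5521, -0.1338, 0.1537]
tool_rot: [[-0.0, 0.937, -0.349], [-0.001, -0.349, -0.937], [-1.0, -0.0, 0.001]]
force: [-0.1, -0.5, 0.0]
grip_width: 1.001
time: 9.78
tcp_pos: [0.5527, -0.1383, 0.1538]
tool_rot: [[0.0, 0.939, -0.343], [0.0, -0.343, -0.939], [-1.0, 0.0, -0.0]]
force: [-0.0, -0.1, -0.0]
grip_width: 1.001
[ 0.55263376 -0.13850359  0.15383475] -0.3504759876516764 0.005612543231444689
dx,dy units [-0.05735026 -0.00385625] in tool y,z [ 0.15383464 -0.00132256  0.00059122]
```

View pics/w6.png

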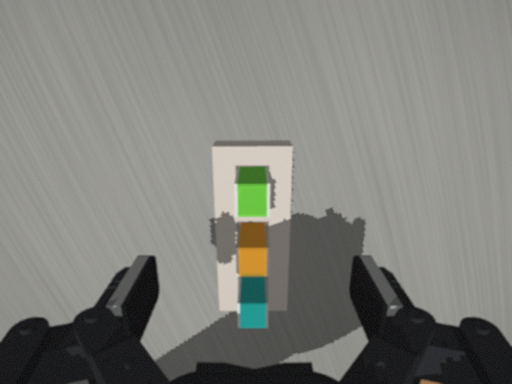

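```bash
python3 -c "
from h import *
s=load('w6');print(np.mean([onz(s,*c,.07) for c in [(236.5,182.5),(268,182.5),(268,216.5),(237,216.5)]],0))"
python3 -m jog '[[1,[-0.06,0,-0.5],[0,0,0]],[1,[-0.06,0,-1.2],[0,0,0]],[1,[-0.06,0,-2],[0,0,0]],[1,[-0.06,0,-2.8],[0,0,0]],[1,[-0.06,0,-3.5],[0,0,0]],[1,[-0.06,0,-4.2],[0,0,0]],[1,[-0.06,0,-4.6],[0,0,0]],[1,[-0.06,0,-4.79],[0,0,0]]]'
python3 -m jog '[[1,[0,0,0],[0,0,0]],[1,[0,0,0],[0,0,0]],[1,[0,0,0],[0,0,0]],[1,[0,0,0],[0,0,0]],[1,[0,0,0],[0,0,0]],[1,[0,0,0],[0,0,0]],[1,[0,0,0],[0,0,0]],[1,[0,0,0],[0,0,0]]]'
python3 - <<'E'
from h import *
s=snap('wrist','w7.png');st=manip.state();R=st['tool_rot'];p=st['tcp_pos'];print(p,np.arctan2(R[1,1],R[0,1]))
snap('scene','s7.png');a=load('s7')['frame'][100:220,160:300];cv2.imwrite('pics/zs7.png',cv2.resize(a,None,fx=5,fy=5,interpolation=cv2.INTER_CUBIC))
E
```

```text
[ 0.55162657 -0.13846081  0.07      ]
time: 10.5
tcp_pos: [0.5502, -0.1386, 0.0326]
tool_rot: [[-0.002, 0.939, -0.344], [0.0, -0.344, -0.939], [-1.0, -0.002, 0.0]]
force: [-0.3, -0.2, -0.3]
grip_width: 0.997
time: 11.17
tcp_pos: [0.5511, -0.1389, 0.0342]
tool_rot: [[0.0, 0.939, -0.344], [-0.0, -0.344, -0.939], [-1.0, 0.0, 0.0]]
force: [0.2, 0.8, 0.6]
grip_width: 1.0
[ 0.55110681 -0.13885814  0.03412323] -0.35108022699431435
```

View pics/w7.png

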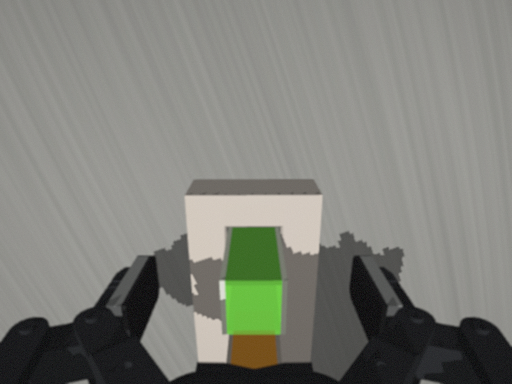

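View pics/zs7.png

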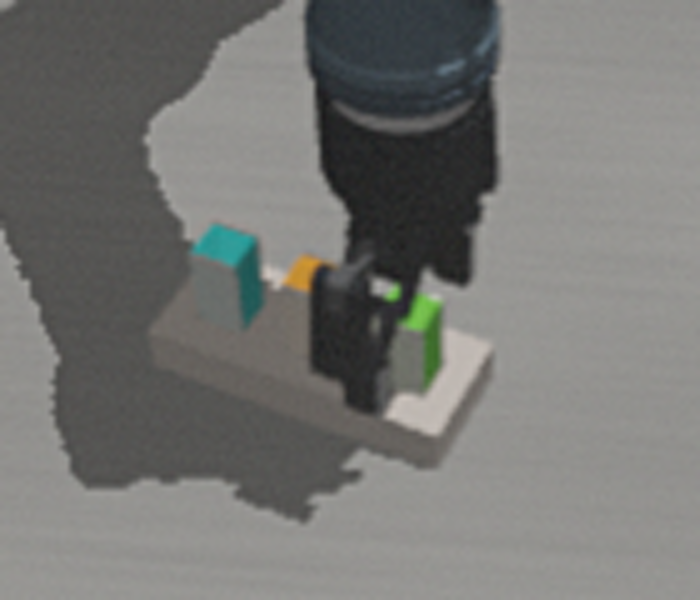

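Jaws straddle the green cell centrally (cell at columns 225–282, jaws at 155 and 352), tips beside its frosted faces and above the rack. I'll close now.

```bash
python3 -m jog '[[0.6,[0,0,0],[0,0,0]],[0.4,[0,0,0],[0,0,0]],[0.3,[0,0,0],[0,0,0]],[0.2,[0,0,0],[0,0,0]],[0.1,[0,0,0],[0,0,0]],[0.1,[0,0,0],[0,0,0]],[0.1,[0,0,0],[0,0,0]],[0.1,[0,0,0],[0,0,0]]]' 40
python3 -m jog '[[0.1,[0,0,0],[0,0,0]],[0.1,[0,0,0],[0,0,0]],[0.1,[0,0,0.1],[0,0,0]],[0.1,[0,0,0.25],[0,0,0]],[0.1,[0,0,0.4],[0,0,0]],[0.1,[0,0,0.6],[0,0,0]],[0.1,[0,0,0.8],[0,0,0]],[0.1,[0,0,1],[0,0,0]]]'
python3 -m jog '[[0.1,[0,0,0.3],[0,0,0]],[0.1,[0,0,0.6],[0,0,0]],[0.1,[0,0,0.9],[0,0,0]],[0.1,[0,0,1.2],[0,0,0]],[0.1,[0,0,1.5],[0,0,0]],[0.1,[0,0,1.8],[0,0,0]],[0.1,[0,0,2],[0,0,0]],[0.1,[0,0,2],[0,0,0]]]'
python3 - <<'E'
from h import *
s=snap('wrist','w8.png');st=manip.state();R=st['tool_rot'];p=st['tcp_pos'];print(p,np.arctan2(R[1,1],R[0,1]))
snap('scene','s8.png');a=load('s8')['frame'][80:200,160:300];cv2.imwrite('pics/zs8.png',cv2.resize(a,None,fx=5,fy=5,interpolation=cv2.INTER_CUBIC))
E
```

```text
time: 11.93
tcp_pos: [0.5512, -0.1388, 0.0341]
tool_rot: [[0.0, 0.939, -0.344], [-0.0, -0.344, -0.939], [-1.0, 0.0, -0.0]]
force: [-0.4, 0.6, 0.3]
grip_width: 0.289
time: 12.6
tcp_pos: [0.5511, -0.1389, 0.0597]
tool_rot: [[0.0, 0.939, -0.344], [-0.0, -0.344, -0.939], [-1.0, 0.0, 0.0]]
force: [0.3, 0.4, -1.6]
grip_width: 0.285
time: 13.27
tcp_pos: [0.5519, -0.139, 0.1104]
tool_rot: [[0.002, 0.939, -0.344], [-0.001, -0.344, -0.939], [-1.0, 0.002, -0.0]]
force: [0.5, 0.4, -0.8]
grip_width: 0.287
[ 0.55149282 -0.13893788  0.10967421] -0.3511479100457843
```

View pics/w8.png

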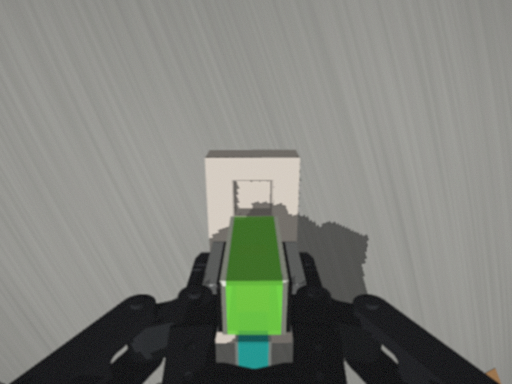

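View pics/zs8.png

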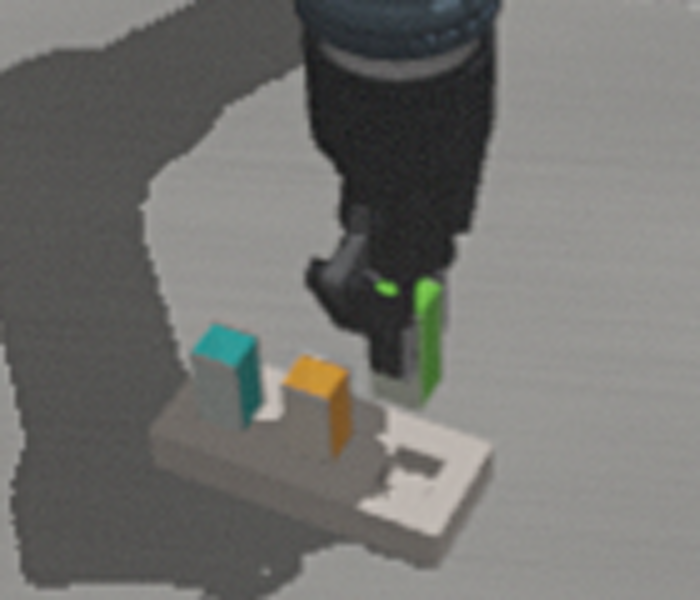

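Lifted squarely, grip 0.287×85 = 24.4 mm, pocket (252,195) empty, teal and amber still standing. I'll carry it to above the gap.

```bash
python3 -m jog '[[0.1,[0,0,0.5],[0,0,0]],[0.1,[0,0.3,1],[0,0,1]],[0.1,[0,0.8,1.4],[0,0,2.5]],[0.1,[0,1.4,1.6],[0,0,4]],[0.1,[0,2.1,1.6],[0,0,6]],[0.1,[0,2.8,1.6],[0,0,8]],[0.1,[0,3.5,1.6],[0,0,10]],[0.1,[0,4.2,1.6],[0,0,12]]]'
python3 -m jog '[[0.1,[0,0.7,0],[0,0,2]],[0.1,[0,1.4,0],[0,0,4]],[0.1,[0,2.1,0],[0,0,6]],[0.1,[0,2.8,0],[0,0,8]],[0.1,[0,3.5,0],[0,0,10]],[0.1,[0,4.2,0],[0,0,12]],[0.1,[0,4.9,0],[0,0,14]],[0.1,[0,5.6,0],[0,0,16]]]'
python3 -m jog '[[0.1,[0,0.7,0],[0,0,2]],[0.1,[0,1.4,0],[0,0,4]],[0.1,[-0.1,2.1,0],[0,0,6]],[0.1,[-0.1,2.8,0],[0,0,8]],[0.1,[-0.2,3.5,0],[0,0,10]],[0.1,[-0.28,4.2,0],[0,0,11.3]],[0.1,[-0.28,4.8,0],[0,0,11.3]],[0.1,[-0.28,5.4,0],[0,0,11.3]]]'
python3 -m jog '[[0.1,[0,0.2,0],[0,0,0]],[0.1,[0,0.41,0],[0,0,0]],[0.1,[0,0.41,0],[0,0,0]],[0.1,[0,0.41,0],[0,0,0]],[0.1,[0,0.41,0],[0,0,0]],[0.1,[0,0.41,0],[0,0,0]],[0.1,[0,0.41,0],[0,0,0]],[0.1,[0,0.41,0],[0,0,0]]]'
python3 - <<'E'
from h import *
s=snap('wrist','w9.png');st=manip.state();R=st['tool_rot'];p=st['tcp_pos'];print(p,np.arctan2(R[1,1],R[0,1]),st['grip_width'])
d=np.array([.5444,.2515,0])-p;print(d/.025)
snap('scene','s9.png');a=load('s9')['frame'][90:230,300:460];cv2.imwrite('pics/zs9.png',cv2.resize(a,None,fx=4,fy=4,interpolation=cv2.INTER_CUBIC))
E
```

```text
time: 14.03
tcp_pos: [0.5505, -0.0311, 0.1486]
tool_rot: [[-0.001, 0.991, -0.136], [0.0, -0.136, -0.991], [-1.0, -0.001, -0.0]]
force: [0.1, -0.6, -0.5]
grip_width: 0.287
time: 14.7
tcp_pos: [0.551, 0.1079, 0.149]
tool_rot: [[0.0, 0.99, 0.141], [-0.0, 0.141, -0.99], [-1.0, 0.0, 0.0]]
force: [0.1, -0.5, -0.9]
grip_width: 0.285
time: 15.37
tcp_pos: [0.5436, 0.243, 0.149]
tool_rot: [[-0.0, 0.944, 0.331], [0.0, 0.331, -0.944], [-1.0, -0.0, -0.0]]
force: [0.4, -0.1, -0.2]
grip_width: 0.286
time: 16.03
tcp_pos: [0.5442, 0.2509, 0.1491]
tool_rot: [[0.0, 0.945, 0.328], [-0.0, 0.328, -0.945], [-1.0, 0.0, 0.0]]
force: [-0.5, 0.3, -0.8]
grip_width: 0.286
[0.54417883 0.25101474 0.14906212] 0.33434114824941613 0.2884795898480082
[ 0.00884663  0.01941024 -5.96248464]
```

View pics/w9.png

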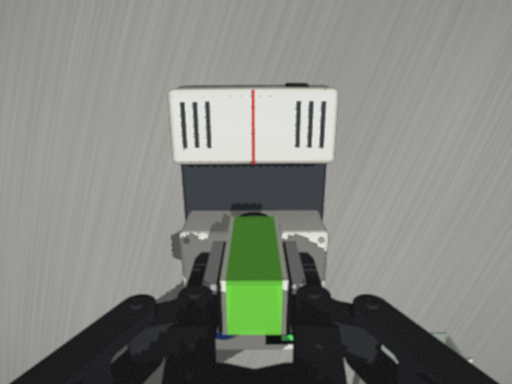

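View pics/zs9.png

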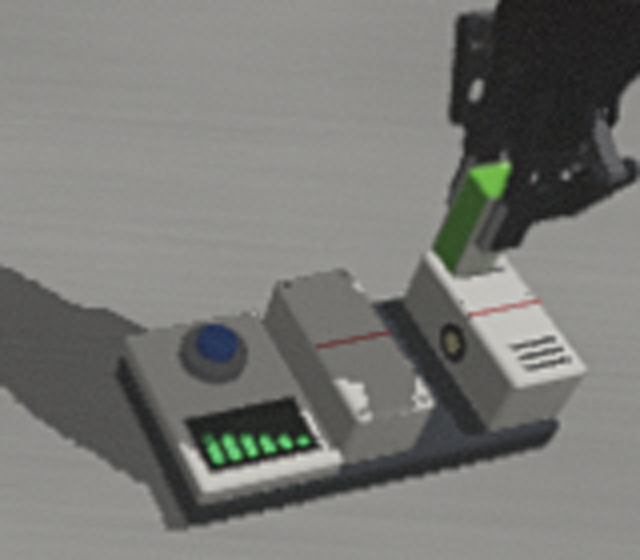

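Wrist view: lamp line at column 253, ending at row 163, with the cell (226–282) centred on it; I'll check the gap edges from here, then lower.

```bash
python3 m.py w9 2>/dev/null; python3 - <<'E'
from h import *
s=load('w9');R=manip.state()['tool_rot'];p=manip.state()['tcp_pos']
for px in [(200,163),(253,163),(310,163)]:
    w=onz(s,*px,.07);q=R.T@(w-p);print(w.round(4),'lateral',q[1].round(4),'fwd',(-q[2]).round(4), dep(s,px[0],px[1]-5).round(4))
# cell bottom front edge? cell front-top at rows 333..; dark face bottom edge row 216, cols 233,277
z=.149-.034+.010
for px in [(233,216),(277,216)]:
    w=onz(s,*px,z);q=R.T@(w-p);print('cell bottom',w.round(4),'lat',q[1].round(4),'fwd',(-q[2]).round(4))
for px in [(226,282),(281,282),(228,333),(281,333)]:
    w=onz(s,*px,z+.06);q=R.T@(w-p);print('cell top',q[1].round(4),(-q[2]).round(4))
E
```

```text
red 252.4 90 [0.5198 0.3212 0.07  ]
  red 252.8 164 [0.5357 0.2759 0.07  ]
 yaw 0.33840314339709304
 key px [221.15686275 335.78431373] [216 332  15   7  51] [0.5603 0.1226 0.061 ] depth [0.5602 0.1228 0.0612]
[0.5021 0.265  0.07  ] lateral -0.0352 fwd 0.027 [0.5011 0.2683 0.0698]
[0.5357 0.2766 0.07  ] lateral 0.0003 fwd 0.0269 [0.5345 0.2801 0.0708]
[0.5717 0.2892 0.07  ] lateral 0.0385 fwd 0.027 [0.5704 0.2924 0.07  ]
cell bottom [0.5306 0.2592 0.125 ] lat -0.0101 fwd 0.0121
cell bottom [0.5527 0.2668 0.125 ] lat 0.0132 fwd 0.0121
cell top -0.0093 0.0115
cell top 0.0109 0.0115
cell top -0.0092 -0.0122
cell top 0.0116 -0.0122
```

```bash
python3 -m jog '[[0.1,[0,0,-0.2],[0,0,0]],[0.1,[0,0,-0.5],[0,0,0]],[0.1,[0,0,-0.8],[0,0,0]],[0.1,[0,0,-1.1],[0,0,0]],[0.1,[0,0,-1.4],[0,0,0]],[0.1,[0,0,-1.7],[0,0,0]],[0.1,[0,0,-1.9],[0,0,0]],[0.1,[0,0,-1.9],[0,0,0]]]'
python3 -m jog '[[0.1,[0,0,-0.15],[0,0,0]],[0.1,[0,0,-0.4],[0,0,0]],[0.1,[0,0,-0.7],[0,0,0]],[0.1,[0,0,-1],[0,0,0]],[0.1,[0,0,-1.3],[0,0,0]],[0.1,[0,0,-1.55],[0,0,0]],[0.1,[0,0,-1.75],[0,0,0]],[0.1,[0,0,-1.82],[0,0,0]]]'
python3 -m jog '[[0.1,[0,0,0],[0,0,0]],[0.1,[0,0,0],[0,0,0]],[0.1,[0,0,0],[0,0,0]],[0.1,[0,0,0],[0,0,0]],[0.1,[0,0,0],[0,0,0]],[0.1,[0,0,0],[0,0,0]],[0.1,[0,0,0],[0,0,0]],[0.1,[0,0,0],[0,0,0]]]'
python3 - <<'E'
from h import *
s=snap('wrist','w10.png');st=manip.state();R=st['tool_rot'];p=st['tcp_pos'];print(p,np.arctan2(R[1,1],R[0,1]),st['grip_width'],st['force'],abs(st['dq']).max())
snap('top','t10.png')
snap('scene','s10.png');a=load('s10')['frame'][90:230,300:460];cv2.imwrite('pics/zs10.png',cv2.resize(a,None,fx=4,fy=4,interpolation=cv2.INTER_CUBIC))
E
```

```text
time: 16.8
tcp_pos: [0.5433, 0.251, 0.1]
tool_rot: [[-0.002, 0.944, 0.329], [-0.001, 0.329, -0.944], [-1.0, -0.002, 0.0]]
force: [0.3, 0.2, 0.3]
grip_width: 0.286
time: 17.47
tcp_pos: [0.5436, 0.2511, 0.0549]
tool_rot: [[-0.001, 0.944, 0.329], [-0.001, 0.329, -0.944], [-1.0, -0.001, 0.0]]
force: [0.0, -0.2, -2.4]
grip_width: 0.286
time: 18.13
tcp_pos: [0.5441, 0.2514, 0.0561]
tool_rot: [[0.0, 0.944, 0.329], [0.0, 0.329, -0.944], [-1.0, 0.0, 0.0]]
force: [-0.1, 0.2, -1.0]
grip_width: 0.289
[0.54409036 0.25140504 0.05607905] 0.3348517514481987 0.2903209442974313 [ 0.32724046 -1.56976413 -0.56862381] 0.0019601999194395854
```

View pics/w10.png

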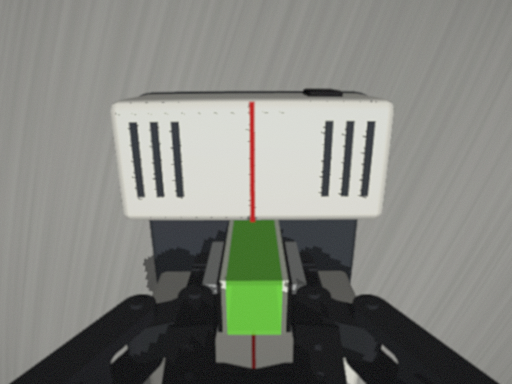

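View pics/zs10.png

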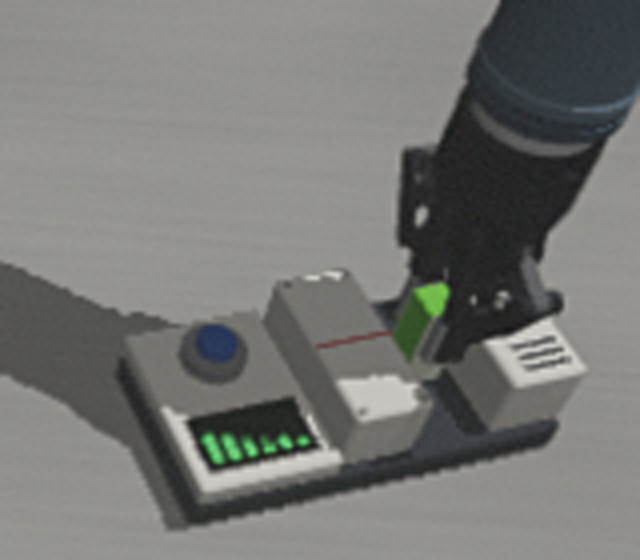

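View pics/t10.png

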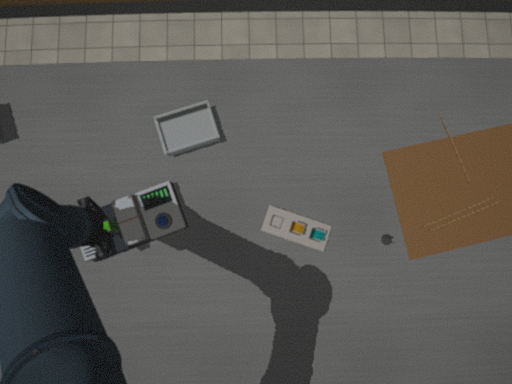

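The red lines (columns 252–254, ahead of and behind the cell) line up with the cell's midline. The tub, nozzle, amber and teal sit where they did in the first top view. Arm is at rest with no contact force, so I'll hand in.

```bash
python3 -c "
from workcell import manip
print(manip.sign_off())"
```

```text
the job is handed in; nothing more can be done
None
```

I pressed the zero key fully down with the gap empty, lifted the green cell out by its frosted faces, and handed in with it held in the meter's gap. This was done at about 18 s of the 54 s allowed; sign-off gave no verdict.

- **Zero key:** the force reached 20.7 N with the tip at z 0.0559 m, just past 5 mm of travel, so the key was at its stop. The first push stopped at 5.0 N, about 4.7 mm of travel, so I pushed a little further.
- **Grip and lift:** the jaws closed to 0.287 of full opening, about 24.5 mm, which fits the 25 mm cell. The wrist pictures showed the pads only on the frosted sides.
- **Final pose:**
  - The TCP was at (0.5441, 0.2514, 0.0561) m, against a measured gap centre of (0.5444, 0.2515).
  - The jaw angle was 0.335 rad, against a meter yaw of 0.334–0.341 rad.
  - The cell's underside should be about 32 mm up: 8 mm above the gap floor, with the beam about 14 mm above that underside. This is worked out from the grasp height, using the rack pocket depth in the text.
- **Clearance:** in the last wrist picture both red lines fell on the cell's midline. The cell stands about 12 mm from each housing, and the tool showed no contact force beyond noise.
- **Bystanders:** amber, teal, tub and nozzle looked unmoved by eye in the last top view; I did not re-measure them.

The scene camera disagreed with the other views by up to 9 mm on the cells. Its colour blobs took in the cells' side faces, so I relied on the wrist and top views, which agreed to about 1–2 mm (up to 4 mm on the key).

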